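Hold a drawer front against its drawer box for screwing

ROBOT

A 6-joint arm with a two-finger parallel gripper is mounted at the origin on the work surface. World frame = base frame: x ahead of the robot, y to its left, z up, the work surface at z = 0. Lengths are in m, angles in rad, forces in N, time in s.
With the tool pointing down it reaches from about 0.225 to 0.875 m from the base axis. Payload 3.4 kg.
Tool frame: the origin (TCP) lies on the centre line of the jaws, within the pads' length; the fingertips stand 17 mm ahead of it and the grasp point (between the pads) lies 2 mm behind it; z points along the fingers, y is the line along which they close (so a half turn about z gives the same grasp; the last joint's range is limited). The gripper opens to 85 mm and grips with 20 to 120 N. Pads are 22 mm wide; open, the fingers measure 114 mm over their backs; the gripper's body (76 mm by 85 mm) begins 54 mm behind the grasp point. The pads swing forward as they close: fully open they stand 13 mm farther back than shut.
Start: joints at [-1.456, 0.276, 1.505, -0, 1.361, -0.121], TCP at [0.134, -0.559, 0.248] pointing down, gripper open.
Joint ranges: [-2.89, 2.89], [-0.75, 2.08], [0.22, 2.7], [-1.18, 4.32], [0.11, 2.71], [-2.7, 2.7]. Speed limits (rad/s): [2.57, 2.57, 3.14, 3.14, 3.14, 3.14].

INTERFACE

Orientations are given as a unit quaternion [w, x, y, z].
In Python, from rig import manip gives the robot as it stands.
- The arm moves only by the tool move_arm, never from a script. Its argument "steps" is one flat list of numbers, 7 for each row, row after row: the turn, a rotation vector about the world's x, y, z normalised to -1 to 1, where 1 is 360 degrees, then the shift along the world's x, y, z normalised to -1 to 1, where 1 is 1 m, then the opening, from -1 (shut) to 1 (fully open). A call has exactly 10 rows; each row is the pose to reach, as a shift and turn from the pose commanded when the call began, turning the shorter way round; what a row does not reach only later rows make up. A row lasts 1/10 s, in which the tool goes at most 50 mm and 8.59 degrees, less where a joint would pass 70% of its speed; a pose out of reach is approached as far as the arm can. A call with a number of a shift or a turn outside -1 to 1 is refused whole. A call with a gripper value outside its range is refused whole. The fingers move at their own pace and stop on an object; "squeeze" is the grip in N (left out, the last holds). Time passes only in rows, so rows that repeat a pose let the fingers close, or fill a call up. It gives the time, the measured TCP pose, the force, the opening and the grip force at its end, in the units of the state.
- manip.get_state(): the state, without advancing time (a new reading comes with each control period).
- manip.get_image(name): name is "side" or "top" or "wrist"; returns a dict with "pixels" (384x512x3 uint8, blue, green, red), "fx", "fy", "cx", "cy" (pixels), "R" (3x3) and "t" (3): a world point X has camera coordinates R X + t. Camera axes: x right, y down, z forward; pixel columns grow to the right and rows downward; lengths in m; the calibration is good to about 2 mm. A picture is of the moment at which its call begins. There is no depth.
- manip.sign_off(): hands the job in; it is judged then, once.
The state is a dict: "clock": time; "qpos": joint angles; "qd": joint speeds; "effort": joint torques, N m; "position": TCP position; "ee_rot": TCP orientation; "contact_force": force on the tool from outside, world axes, zero at the start; "moment": the same for the moment, N m; "width": finger opening in m; "gripper_force": force on a finger pad.
Only numpy, scipy, OpenCV 4.12 (cv2) and the standard library are available. Lean on these libraries where they do the work, as an engineer would, in place of code of your own. Each camera call takes 0.05 s, during which the arm holds its last target. There are 200 camera calls.

TASK

Be my third hand: take the wide drawer front, stand it upright on the table, flat against the front of the drawer box with its framed side outwards, square to the box and centred so that it overhangs equally left and right. Press it flat against the box with a steady push of about 12 N (5 to 20 N, never ramming it), hold that for three seconds while I drive the screws from inside, and finish still holding it there, not letting go. Leave everything else where it stands.

Things in the scene. Friction and masses are not known exactly. Their poses are not given: they have to be found in the camera images.
- front: the drawer front to be held: varnished board 296 mm wide, 140 mm high, 18 mm thick, standing on its long lower edge; about 0.57 kg. Origin: centre of its underside. y runs along its width, z up, x through its thickness: -x is the show side with the thin routed frame moulding (raised about 1.5 mm), +x the plain back (9 mm from the origin)
- front_face (a point): centre of the front's show side (the side with the routed frame), 9 mm to -x of the front's origin and 70 mm up. Let the front rest on the table by no more than its own weight: pressed down hard, its lower edge rubs on the table and takes part of the push off the box (the lower edge may hang up to 5 mm above the table)
- drawer: plywood drawer box, open on top, 243 mm wide, 300 deep, boards 12 thick; on two 20 mm battens, so its front board spans 20 to 100 mm above the table. A stack of tiles in its rear half (below 90 mm) weighs it down: it does not shift. Origin: at table height below the middle of the front board's outer face. x points into the box, y along the face, z up. It faces the robot within 15 degrees
- drawer_face (a point): middle of the outer face of the drawer box's front board, 60 mm above the table; two dark 7 mm screw holes lie 70 mm to either side of it
- small_front: bystander: drawer front of the same make but only 196 mm wide, for another drawer; 140 mm high, 18 mm thick, standing on edge. Origin: centre of its underside
- tape: bystander: tape measure, black, 36 x 66 x 62 mm, standing between the robot and the drawer box. Origin: centre of its underside
- screw_tin: bystander: open round tin of screws, 90 mm wide, 35 mm high. Origin: centre of its underside
- mug: bystander: white mug, 80 mm wide, 95 mm high. Origin: centre of its underside
- dish_soap: bystander: yellow bottle of washing-up liquid, 60 mm wide, 200 mm high. Origin: centre of its underside
- flask: bystander: pink vacuum flask, 72 mm wide, 232 mm high. Origin: centre of its underside
- driver: bystander: cordless screwdriver standing on its battery, about 200 mm high. Origin: centre of its underside

How it is judged:
On the way:
1. the front is held steadily against the drawer box, centred, square and standing on the table, with 5 to 20 N, for 2.5 s (contact force between front and drawer between 5 and 20 N and contact force between the fingers and front above 3 N and y of front in the frame of drawer between -0.006 and 0.006 m and x of front in the frame of drawer between -0.012 and -0.006 m and x of front_face in the frame of drawer below -0.014 m and angle between the x axis of front and the x axis of drawer, either way round below 0.035 rad and angle between front's own z axis and vertical below 0.04 rad and height (world z) of front below 0.005 m), for 2.5 s.
At the end, for the whole second after the job is handed in: Fingers still press the wide front on the drawer box with 5 to 20 N; its back flat on the box (3 mm), framed side outwards, centred within 6 mm, square within 2 deg, upright within 2 deg, lower edge on the table (5 mm), at rest; bystanders within 30 mm of where they stood (all of step 1 and linear speed of front below 0.01 m/s and distance of each of small_front, tape, screw_tin, mug, dish_soap, flask, driver from where it was at the start of the episode below 0.03 m); the arm keeps its last pose, push and grip.
It fails at once if the front is rammed against the drawer box with more than 45 N (contact force between front and drawer above 45 N).
It fails at once if a bystander is pushed away or knocked over (distance of any of small_front, tape, screw_tin, mug, dish_soap, flask, driver from where it was at the start of the episode above 0.03 m).
It also fails if it takes over 58 s, if anything falls off the work surface, if the arm or the gripper's body presses on something with over 40 N, if the wrist force passes 120 N, or if a joint passes its speed limit or range.

## Working session

There is one attempt and no reset: what is moved stays moved. The work goes in short steps, Python scripts to look and compute and a tool call to move; the robot and the scene stay as the last step left them, time stands still between calls to the robot, and variables do not carry over. Pictures are saved under pics/ and viewed, at most 13 in all, crops included, and the job is handed in when it is done.

Besides the shell and the picture viewer there is one more tool, called after "Request:" by a JSON object that holds its "fn" and its "kwargs". move_arm: Moves the arm, as the interface text tells. Scaled input: -1 to 1 covers 1 m each way for a shift and 360 degrees each way for a turn. Its arguments: {"type":"object","properties":{"steps":{"type":"array"},"squeeze":{"type":"number"}},"required":["steps"]}

```bash
ls; mkdir -p pics
python3 - <<'E'
from rig import manip
import cv2,pickle
d={}
for n in("side","top"):
    i=manip.get_image(n);d[n]=i;cv2.imwrite(f"pics/{n}0.png",i["pixels"])
pickle.dump(d,open("im0.pkl","wb"))
print(manip.get_state())
for n in d: print(n,{k:v for k,v in d[n].items() if k!="pixels"}, -d[n]["R"].T@d[n]["t"])
E
```

```text
pics
{'clock': 0.1, 'qpos': array([-1.45603737e+00,  2.76517548e-01,  1.50601209e+00, -1.51596805e-05,
        1.36071387e+00, -1.21003299e-01]), 'qd': array([-0.0002649 , -0.0041341 , -0.00342462,  0.0012924 , -0.00116022,
       -0.00150153]), 'effort': array([ 1.15480601e-03, -4.17701232e+01, -2.46405083e+01, -2.63591046e-04,
        5.76964550e-03, -2.75922943e-06]), 'position': array([ 0.13424664, -0.55864395,  0.24753208]), 'ee_rot': array([-8.25443620e-04,  9.93059537e-01,  1.17609839e-01, -4.83473010e-06]), 'contact_force': array([-0.82282632,  0.72904849,  0.15898413]), 'moment': array([-0.03305767,  0.00147034, -0.01418186]), 'gripper_force': 0.0, 'width': 0.08549553413136679}
side {'fx': 495.948353367475, 'fy': 495.948353367475, 'cx': 253.79507190733014, 'cy': 173.86476126418492, 'R': array([[-0.76454529, -0.64422127,  0.02120022],
       [-0.47593789,  0.54203903, -0.69258705],
       [ 0.43468796, -0.53960416, -0.7210227 ]]), 't': array([0.39562227, 0.2974458 , 1.61751346])} [-0.25907676  0.96645803  1.36388375]
top {'fx': 384.0833593608567, 'fy': 384.0833593608567, 'cx': 255.76857284151444, 'cy': 188.4892058481305, 'R': array([[ 0.02327658, -0.9995506 , -0.01888908],
       [-0.99737819, -0.02192272, -0.06896484],
       [ 0.06851975,  0.02044483, -0.99744025]]), 't': array([-0.02734513,  0.52789463,  1.36047637])} [ 0.43392759 -0.04357466  1.39288354]
```

View pics/side0.png

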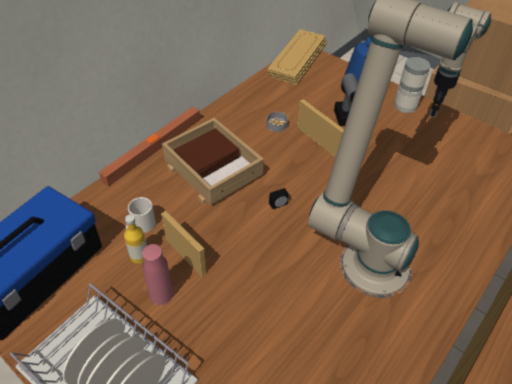

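View pics/top0.png

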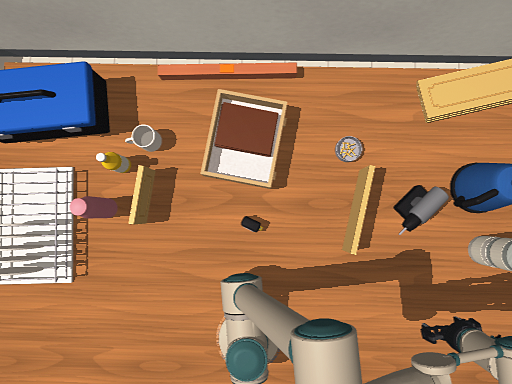

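The top view shows the wide front at right, (375,167)-(352,252), and the small one at left, (150,167)-(133,222). The drawer is at about (245,138) and the tape at (252,224). Next I need to know which side of the wide front has the frame.

Run:
```python
import pickle,cv2,numpy as np
d=pickle.load(open("im0.pkl","rb"))
a=cv2.resize(d["side"]["pixels"][90:165,285:360],(600,600),interpolation=cv2.INTER_CUBIC)
cv2.imwrite("pics/c1.png",a[:, :])
b=cv2.resize(d["top"]["pixels"][80:260,195:385],(760,720//1),interpolation=cv2.INTER_CUBIC)
cv2.imwrite("pics/c2.png",cv2.resize(d["top"]["pixels"][82:262,190:390],(666,600),interpolation=cv2.INTER_CUBIC))
```

```text
(no output)
```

View pics/c1.png

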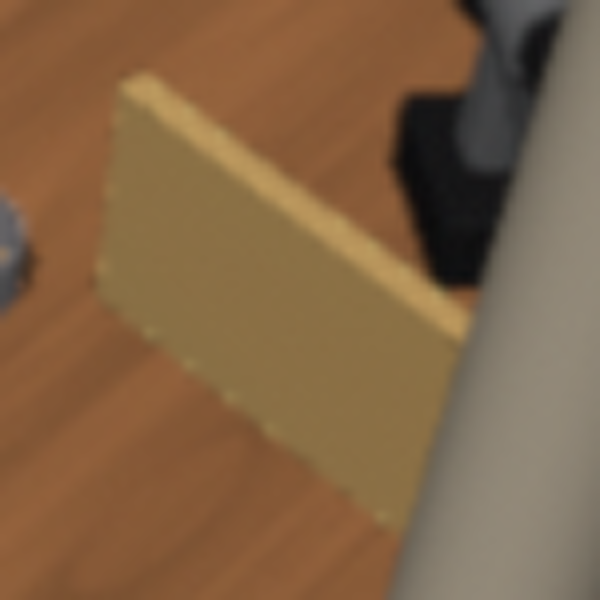

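View pics/c2.png

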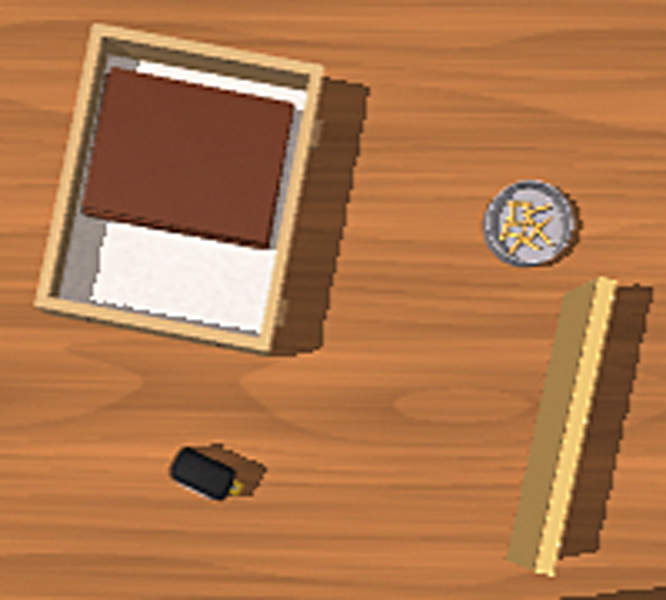

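The +y face at (300-342,105-155) in the side view looks plain, so the frame probably faces -y. I'll check that with the wrist camera. Now I'll measure both objects in the top view.

```bash
cat > h.py <<'E'
import numpy as np,cv2
def ray(im,uv,z):
    uv=np.atleast_2d(np.asarray(uv,float))
    dc=np.c_[(uv[:,0]-im["cx"])/im["fx"],(uv[:,1]-im["cy"])/im["fy"],np.ones(len(uv))]
    c=-im["R"].T@im["t"]; d=dc@im["R"]
    return c+d*((z-c[2])/d[:,2])[:,None]
def rect(im,mask,z):
    cs,_=cv2.findContours(mask.astype(np.uint8),cv2.RETR_EXTERNAL,cv2.CHAIN_APPROX_NONE)
    c=max(cs,key=cv2.contourArea)[:,0]
    P=ray(im,c,z)[:,:2]
    r=cv2.minAreaRect((P*1000).astype(np.float32))
    return r,cv2.boxPoints(r)
E
python3 - <<'E'
import pickle
from h import *
im=pickle.load(open("im0.pkl","rb"))["top"];p=im["pixels"].astype(int)
hsv=cv2.cvtColor(im["pixels"],cv2.COLOR_BGR2HSV)
for uv in[(366,200),(360,200),(363,210),(240,181),(210,150),(268,183)]:print(uv,hsv[uv[1],uv[0]],p[uv[1],uv[0]])
wood=(hsv[...,0]>=16)&(hsv[...,0]<30)&(hsv[...,1]>60)
br=wood&(hsv[...,2]>190)
m=np.zeros(wood.shape,bool);m[155:265,340:385]=br[155:265,340:385]
print("front",*rect(im,m,.14))
m=np.zeros(wood.shape,bool);m[82:195,195:295]=(wood&(hsv[...,2]>150))[82:195,195:295]
print("drawer",*rect(im,m,.10))
print("tape",ray(im,[(245,220),(262,228)],.06)); print("tin",ray(im,[(349,149)],.03),"driver tip",ray(im,[(403,233)],.18))
E
```

```text
(366, 200) [ 20 130 248] [122 207 248]
(360, 200) [ 18 139 163] [ 74 128 163]
(363, 210) [ 20 129 241] [119 201 241]
(240, 181) [ 16 111 206] [116 164 206]
(210, 150) [ 17 118  82] [44 65 82]
(268, 183) [ 17 110 232] [132 190 232]
front ((460.8131103515625, -365.614501953125), (19.375356674194336, 294.9535827636719), 78.18079376220703) [[ 314.47873 -344.88998]
 [ 603.17896 -405.30362]
 [ 607.14746 -386.33902]
 [ 318.44727 -325.92538]]
drawer ((696.3265991210938, 25.07805633544922), (249.0936737060547, 299.9276123046875), 80.2646255493164) [[ 527.4618   -72.31665]
 [ 823.0702  -123.03378]
 [ 865.1914   122.47276]
 [ 569.583    173.1899 ]]
tape [[ 0.41536912  0.01847261  0.06      ]
 [ 0.38922149 -0.04095786  0.06      ]]
tin [[ 0.67599491 -0.34483906  0.03      ]] driver tip [[ 0.38824458 -0.48104283  0.18      ]]
```

The front is 295 mm long, centred at (0.461,-0.366) with its long axis at yaw -11.8°. The drawer face is centred at about (0.548,0.050), yaw -9.7°. I'll move above the front while turning, then look with the wrist camera.

Request:
{"fn": "move_arm", "kwargs": {"steps": [0,0,0.02,0,0,0.05,1,0,0,0.04,0.04,0.02,0.09,1,0,0,0.065,0.08,0.04,0.09,1,0,0,0.085,0.12,0.06,0.09,1,0,0,0.105,0.16,0.08,0.09,1,0,0,0.13,0.2,0.1,0.09,1,0,0,0.15,0.24,0.12,0.09,1,0,0,0.175,0.28,0.14,0.09,1,0,0,0.2,0.31,0.155,0.09,1,0,0,0.215,0.327,0.165,0.09,1]}}

```text
clock: 1.1
position: [0.4637, -0.3923, 0.3375]
ee_rot: [-0.0, 0.699, 0.715, 0.001]
contact_force: [-0.4, -0.4, 0.3]
width: 0.0854
gripper_force: 0.0
```

Request:
{"fn": "move_arm", "kwargs": {"steps": [0,0,0.023,0,0.01,0,1,0,0,0.046,0,0.02,0,1,0,0,0.069,0,0.028,0,1,0,0,0.092,0,0.028,0,1,0,0,0.115,0,0.028,0,1,0,0,0.138,0,0.028,0,1,0,0,0.161,0,0.028,0,1,0,0,0.184,0,0.028,0,1,0,0,0.207,0,0.028,0,1,0,0,0.215,0,0.028,0,1]}}

```text
clock: 2.1
position: [0.4612, -0.3659, 0.3377]
ee_rot: [-0.0, 0.1, 0.995, 0.0]
contact_force: [0.6, -0.2, -0.0]
width: 0.085
gripper_force: 0.0
```

Run:
```python
from rig import manip
import cv2,pickle
i=manip.get_image("wrist");cv2.imwrite("pics/w1.png",i["pixels"]);pickle.dump(i,open("w1.pkl","wb"))
s=manip.get_state();print(s["clock"],s["position"],s["ee_rot"],s["qpos"]);print(-i["R"].T@i["t"])
```

```text
2.15 [ 0.46116424 -0.36594687  0.33773355] [-4.69723882e-04  1.00079954e-01  9.94979188e-01  4.43793883e-04] [-7.88992612e-01  2.63218127e-01  1.30562738e+00  8.81740707e-05
  1.57403657e+00 -2.15929311e+00]
[ 0.38388319 -0.3506819   0.46346417]
```

View pics/w1.png

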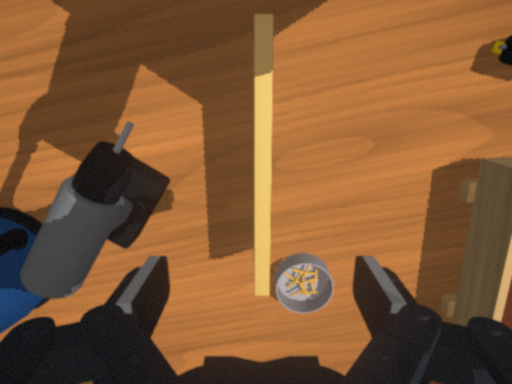

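The wrist view shows the board along column 262, from row 15 to 295, edge-on from above, with no side visible. I'll shift sideways to see the -y face.

Request:
{"fn": "move_arm", "kwargs": {"steps": [0,0,0,0,-0.04,0,1,0,0,0,0,-0.08,0,1,0,0,0,0,-0.12,0,1,0,0,0,0,-0.13,0,1,0,0,0,0,-0.13,0,1,0,0,0,0,-0.13,0,1,0,0,0,0,-0.13,0,1,0,0,0,0,-0.13,0,1,0,0,0,0,-0.13,0,1,0,0,0,0,-0.13,0,1]}}

```text
clock: 3.15
position: [0.4615, -0.4955, 0.3388]
ee_rot: [0.0, 0.102, 0.995, -0.0]
contact_force: [-0.3, -0.6, 0.9]
width: 0.0855
gripper_force: 0.0
```

Run:
```python
from rig import manip
import pickle
from h import *
i=manip.get_image("wrist")
cv2.imwrite("pics/w2.png",i["pixels"])
a=pickle.load(open("w1.pkl","rb"))
hsv=cv2.cvtColor(a["pixels"],cv2.COLOR_BGR2HSV)
m=(hsv[...,0]>=19)&(hsv[...,0]<30)&(hsv[...,1]>60)&(hsv[...,2]>90)
m[:,:235]=0;m[:,275:]=0
print(rect(a,m,.14))
```

```text
(((459.6306457519531, -364.6636657714844), (18.11787223815918, 293.2249755859375), 78.3481216430664), array([[ 314.20984, -343.92535],
       [ 601.3923 , -403.14648],
       [ 605.05145, -385.40198],
       [ 317.86902, -326.18085]], dtype=float32))
```

View pics/w2.png

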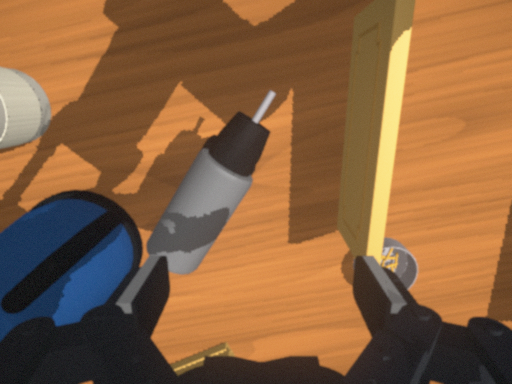

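The framed moulding is on the -y face (rectangle lines near (365,40)), so the plain back faces +y. The jaws already match the board's yaw, so I'll go back over the centre and descend, then grip.

Request:
{"fn": "move_arm", "kwargs": {"steps": [0,0,0,0,0.045,0,1,0,0,0,0,0.09,0,1,0,0,0,-0.001,0.13,0,1,0,0,0,-0.001,0.131,-0.01,1,0,0,0,-0.001,0.131,-0.05,1,0,0,0,-0.001,0.131,-0.09,1,0,0,0,-0.001,0.131,-0.13,1,0,0,0,-0.001,0.131,-0.17,1,0,0,0,-0.001,0.131,-0.2,1,0,0,0,-0.001,0.131,-0.213,1]}}

```text
clock: 4.2
position: [0.4588, -0.3642, 0.122]
ee_rot: [-0.002, 0.102, 0.995, 0.002]
contact_force: [-0.2, -0.3, 1.3]
width: 0.0853
gripper_force: 0.0
```

Request:
{"fn": "move_arm", "kwargs": {"steps": [0,0,0,0,0,0,-1,0,0,0,0,0,0,-1,0,0,0,0,0,0,-1,0,0,0,0,0,0,-1,0,0,0,0,0,0,-1,0,0,0,0,0,0,-1,0,0,0,0,0,0,-1,0,0,0,0,0,0,-1,0,0,0,0,0,0,-1,0,0,0,0,0,0,-1], "squeeze": 80}}

```text
clock: 5.2
position: [0.461, -0.3654, 0.1269]
ee_rot: [0.001, 0.102, 0.995, -0.001]
contact_force: [-0.4, 0.8, 5.9]
width: 0.0167
gripper_force: 79.5
```

Gripped. Next I'll lift, carry in +y clear of the driver, then turn -88°.

Request:
{"fn": "move_arm", "kwargs": {"steps": [0,0,0,0,0,0.02,-1,0,0,0,0,0.01,0.05,-1,0,0,0,0,0.03,0.085,-1,0,0,0,0,0.06,0.11,-1,0,0,0,0,0.09,0.115,-1,0,0,-0.01,0.005,0.12,0.115,-1,0,0,-0.025,0.01,0.15,0.115,-1,0,0,-0.045,0.015,0.18,0.115,-1,0,0,-0.065,0.02,0.21,0.115,-1,0,0,-0.08,0.025,0.235,0.115,-1]}}

```text
clock: 6.2
position: [0.4841, -0.128, 0.2391]
ee_rot: [-0.002, 0.348, 0.938, 0.0]
contact_force: [0.8, -0.1, -5.3]
width: 0.0171
gripper_force: 79.0
```

Request:
{"fn": "move_arm", "kwargs": {"steps": [0,0,-0.02,0,0.03,0,-1,0,0,-0.04,0.002,0.06,0,-1,0,0,-0.06,0.004,0.09,0,-1,0,0,-0.08,0.006,0.12,0,-1,0,0,-0.1,0.008,0.145,0,-1,0,0,-0.12,0.01,0.165,0,-1,0,0,-0.14,0.012,0.18,0,-1,0,0,-0.155,0.014,0.187,0,-1,0,0,-0.163,0.014,0.189,0,-1,0,0,-0.1647,0.014,0.189,0,-1]}}

```text
clock: 7.2
position: [0.4982, 0.0593, 0.2391]
ee_rot: [-0.001, 0.765, 0.644, -0.001]
contact_force: [-0.7, 0.2, -6.0]
width: 0.0164
gripper_force: 79.0
```

Run:
```python
from rig import manip
import cv2,pickle,numpy as np
d={}
for n in("wrist","top"):
    d[n]=manip.get_image(n)
pickle.dump(d,open("im3.pkl","wb"))
c=cv2.resize(d["top"]["pixels"][80:260,160:340],(600,600),interpolation=cv2.INTER_CUBIC)
w=d["wrist"]["pixels"]; cv2.imwrite("pics/m3.png",np.hstack([cv2.resize(w,(450,338)),c[:338*600//600,:350]]) if 0 else w)
cv2.imwrite("pics/t3.png",c)
s=manip.get_state();print(s["clock"],s["position"],s["ee_rot"],s["qpos"],s["contact_force"],s["moment"])
```

```text
7.3 [0.49853236 0.05877382 0.23945727] [-5.46363361e-04  7.64509224e-01  6.44611953e-01 -8.82458109e-04] [-2.11018742e-02  1.72391597e-01  1.66757682e+00 -3.58258511e-04
  1.30367110e+00  1.48757267e-01] [-0.17107886 -0.16943215 -5.6748216 ] [-0.08131923  0.01557044  0.03687105]
```

View pics/m3.png

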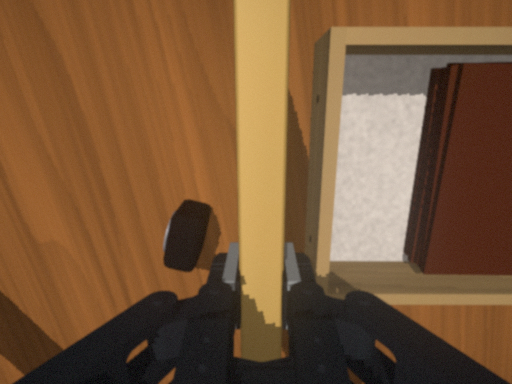

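View pics/t3.png

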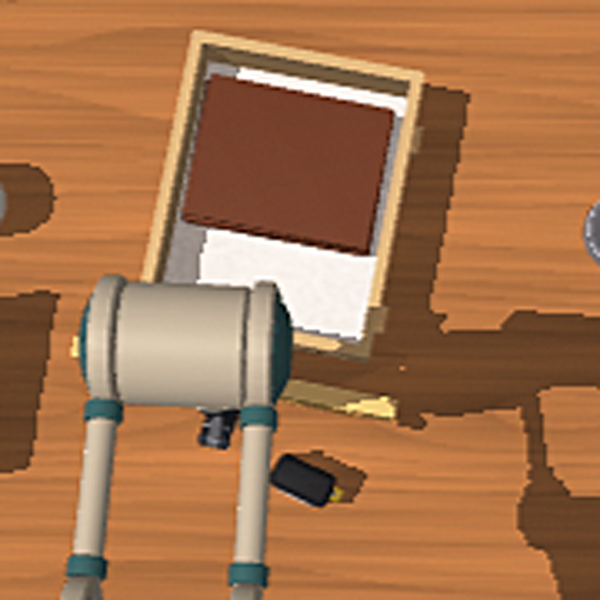

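The wrist view shows the board held edge-on at columns 237-287, with its end at row 360. The box front's top rim runs from about (331,28) to (316,303), and the screw holes are near (319,98) and (309,240). I'll cast rays for these.

```bash
python3 - <<'E'
import pickle
from h import *
a=pickle.load(open("im3.pkl","rb"))["wrist"];p=a["pixels"];g=cv2.GaussianBlur(cv2.cvtColor(p,cv2.COLOR_BGR2GRAY),(3,3),0).astype(float)
print("cam",-a["R"].T@a["t"])
E=[];L=[];Rr=[]
for v in range(50,236,6):
    dx=np.diff(g[v]); 
    u=300+np.argmax(dx[300:342]); E.append((u+.5,v))   # dark outer face->bright rim
for v in range(20,230,6):
    dx=np.diff(g[v]);L.append((225+np.argmax(dx[225:250])+.5,v));Rr.append((275+np.argmin(dx[275:297])+.5,v))
def fit(pts,z,n):
    P=ray(a,pts,z)[:,:2]
    vx,vy,x0,y0=cv2.fitLine((P*1000).astype(np.float32),cv2.DIST_HUBER,0,.01,.01).ravel()
    r=(P*1000-[x0,y0])@[-vy,vx];print(n,"yaw normal deg",np.degrees(np.arctan2(vy,vx))%180-90,"pt",x0,y0,"rms",r.std());return
print(E[::6]);fit(E,.10,"rim outer");ztop=.239+.0135
fit(L,ztop,"bd L");fit(Rr,ztop,"bd R")
print("board end",ray(a,[(262,360)],ztop))
cl=g[100:290,295:345];
for r in range(20,310,4): pass
print("rows at col 336:",[(v,int(g[v,336])) for v in range(18,44,2)],"col 321:",[(v,int(g[v,321])) for v in range(284,312,2)])
print("rows at col 420",[(v,int(g[v,420])) for v in range(18,40,2)],[(v,int(g[v,420])) for v in range(284,312,2)])
print("end col250",[(v,int(g[v,262])) for v in range(346,372,2)])
for (u0,u1,v0,v1) in[(310,330,85,112),(300,320,225,255)]:
    s=g[v0:v1,u0:u1];k=s.max()-s;
    m=s<np.median(s)-15 ; ys,xs=np.nonzero(m);print("hole",(xs.mean()+u0,ys.mean()+v0) if len(xs) else None,len(xs), s.min())
E
cat > /dev/null
```

```text
cam [0.51095512 0.13613704 0.36469871]
[(np.float64(328.5), 50), (np.float64(326.5), 86), (np.float64(324.5), 122), (np.float64(322.5), 158), (np.float64(320.5), 194), (np.float64(317.5), 230)]
rim outer yaw normal deg -9.743134 pt 558.8974 113.47352 rms 0.2571711801955972
bd L yaw normal deg -9.690643 pt 501.3721 131.43736 rms 0.12589292308599434
bd R yaw normal deg -9.370583 pt 517.4452 124.87891 rms 0.14769310095928664
board end [[0.49236727 0.02609892 0.2525    ]]
rows at col 336: [(18, 96), (20, 96), (22, 96), (24, 96), (26, 116), (28, 141), (30, 144), (32, 145), (34, 145), (36, 145), (38, 147), (40, 146), (42, 146)] col 321: [(284, 82), (286, 68), (288, 49), (290, 42), (292, 41), (294, 41), (296, 41), (298, 40), (300, 38), (302, 38), (304, 39), (306, 37), (308, 38), (310, 37)]
rows at col 420 [(18, 103), (20, 104), (22, 104), (24, 105), (26, 119), (28, 138), (30, 141), (32, 142), (34, 142), (36, 142), (38, 142)] [(284, 100), (286, 97), (288, 95), (290, 98), (292, 104), (294, 128), (296, 142), (298, 142), (300, 142), (302, 141), (304, 128), (306, 109), (308, 109), (310, 107)]
end col250 [(346, 83), (348, 83), (350, 83), (352, 83), (354, 83), (356, 82), (358, 84), (360, 77), (362, 47), (364, 29), (366, 27), (368, 24), (370, 27)]
hole (np.float64(317.45454545454544), np.float64(98.27272727272728)) 11 61.0
hole (np.float64(301.53333333333336), np.float64(252.8)) 15 52.0
```

Run:
```python
import pickle,cv2
a=pickle.load(open("im3.pkl","rb"))["wrist"]["pixels"]
c=a[15:315,295:350];cv2.imwrite("pics/c4.png",cv2.rotate(cv2.resize(c,None,fx=2.6,fy=2.6,interpolation=cv2.INTER_CUBIC),cv2.ROTATE_90_COUNTERCLOCKWISE))
```

```text
(no output)
```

View pics/c4.png

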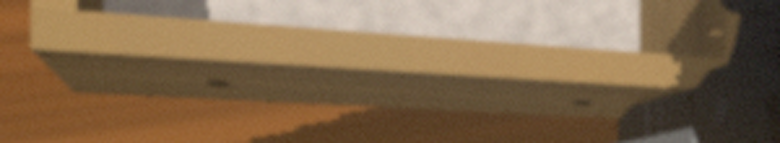

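Run:
```python
import pickle
from h import *
d=pickle.load(open("im3.pkl","rb"));a=d["wrist"];t=d["top"]
H=ray(a,[(318,98.8),(310.8,238.9)],.06);print("holes",H,"dist",np.linalg.norm(H[0]-H[1]),"mid",H.mean(0),"yaw",np.degrees(np.arctan2(*(H[0]-H[1])[[1,0]]))-90)
# board ends along its axis, top view, z of top edge
e=np.array([np.sin(np.radians(9.6)),np.cos(np.radians(9.6))])
hsv=cv2.cvtColor(t["pixels"],cv2.COLOR_BGR2HSV)
m=(hsv[...,0]>=17)&(hsv[...,0]<30)&(hsv[...,1]>80)&(hsv[...,2]>150)
print("left px",[(u,v) for v in range(178,192) for u in range(176,190) if m[v,u]])
m2=np.zeros_like(m);m2[192:210,240:285]=m[192:210,240:285]
vs,us=np.nonzero(m2);print("right max u",us.max(),[(u,v) for u,v in zip(us,vs) if u>us.max()-3])
for n,pts in(("L",[(u,v) for v in range(178,192) for u in range(176,190) if m[v,u]]),("R",list(zip(us,vs)))):
    P=ray(t,pts,.2525)[:,:2];s=(P-[.4985,.0588])@e;print(n,s.min(),s.max())
```

```text
holes [[ 0.56120731  0.12416405  0.06      ]
 [ 0.53763987 -0.01413286  0.06      ]] dist 0.14029062463429479 mid [0.54942359 0.05501559 0.06      ] yaw -9.670982513795707
left px [(182, 181), (183, 181), (182, 182), (183, 182), (182, 183), (183, 183), (181, 184), (182, 184), (183, 184), (181, 185), (182, 185), (183, 185), (181, 186), (183, 186)]
right max u 278 [(np.int64(276), np.int64(199)), (np.int64(276), np.int64(200)), (np.int64(278), np.int64(200)), (np.int64(276), np.int64(201)), (np.int64(277), np.int64(201)), (np.int64(276), np.int64(202)), (np.int64(277), np.int64(202)), (np.int64(278), np.int64(202)), (np.int64(276), np.int64(203)), (np.int64(277), np.int64(203)), (np.int64(278), np.int64(203)), (np.int64(276), np.int64(204)), (np.int64(277), np.int64(204)), (np.int64(278), np.int64(204)), (np.int64(277), np.int64(205))]
L 0.1394503343411105 0.14656074898335428
R -0.1490939669392446 -0.049524569544646804
```

The hole spacing measures 140.3 mm (should be 140), so the face centre is (0.549,0.055), yaw -9.7°. The gap is about 42 mm and the lateral correction about +4.5 mm. I'll lower beside the box with a 17 mm gap.

Request:
{"fn": "move_arm", "kwargs": {"steps": [0,0,0,0.005,0,0,-1,0,0,0,0.015,0,-0.015,-1,0,0,0,0.02,0,-0.035,-1,0,0,0,0.025,0,-0.055,-1,0,0,0,0.0255,0,-0.075,-1,0,0,0,0.0255,0,-0.09,-1,0,0,0,0.0255,0,-0.1,-1,0,0,0,0.0255,0,-0.106,-1,0,0,0,0.0255,0,-0.11,-1,0,0,0,0.0255,0,-0.111,-1]}}

```text
clock: 8.3
position: [0.5251, 0.0588, 0.1294]
ee_rot: [0.0, 0.765, 0.644, 0.0]
contact_force: [1.1, -0.2, -5.4]
width: 0.0167
gripper_force: 78.9
```

Run:
```python
from rig import manip
from h import *
import pickle
a=manip.get_image("wrist");s=manip.get_state()
pickle.dump(a,open("w5.pkl","wb"))
print({k:np.round(s[k],4) for k in("clock","position","ee_rot","contact_force","moment","width")})
q=s["ee_rot"];print("psi deg",np.degrees(2*np.arctan2(q[2],q[1]))-90)
t=np.array(s["position"])[:2];n=np.array([.9858,-.168]);e=np.array([.168,.9858])
d=np.array([.5494,.0547])-t;print("gap",d@n-.009,"lat",d@e)
g=cv2.GaussianBlur(cv2.cvtColor(a["pixels"],cv2.COLOR_BGR2GRAY),(3,3),0)
print([int(x) for x in g[100,280:345:2]])
cv2.imwrite("pics/w5.png",a["pixels"])
```

```text
{'clock': np.float64(8.35), 'position': array([0.5252, 0.0588, 0.1295]), 'ee_rot': array([3.000e-04, 7.648e-01, 6.442e-01, 3.000e-04]), 'contact_force': array([-0.1428, -0.0823, -6.8627]), 'moment': array([ 0.01  ,  0.0205, -0.0111]), 'width': np.float64(0.0168)}
psi deg -9.78464390927165
gap 0.015590619924918005 lat 1.4639324945509495e-05
[161, 160, 150, 118, 75, 60, 60, 61, 63, 67, 68, 71, 79, 77, 77, 76, 76, 109, 137, 139, 139, 139, 140, 140, 139, 139, 140, 141, 140, 139, 124, 112, 122]
```

View pics/w5.png

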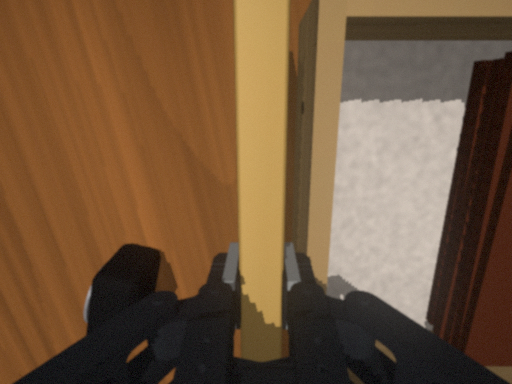

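Lateral error is about 0 and the gap about 15 mm. Approaching slowly along the box normal.

Request:
{"fn": "move_arm", "kwargs": {"steps": [0,0,0,0.0015,-0.0003,0,-1,0,0,0,0.003,-0.0005,0,-1,0,0,0,0.0045,-0.0008,0,-1,0,0,0,0.006,-0.001,0,-1,0,0,0,0.0075,-0.0013,0,-1,0,0,0,0.009,-0.0015,0,-1,0,0,0,0.01,-0.0017,0,-1,0,0,0,0.011,-0.0019,0,-1,0,0,0,0.0118,-0.002,0,-1,0,0,0,0.0118,-0.002,0,-1]}}

```text
clock: 9.35
position: [0.5368, 0.0569, 0.1293]
ee_rot: [0.0, 0.765, 0.644, 0.0]
contact_force: [-0.5, -0.2, -6.7]
width: 0.0167
gripper_force: 79.1
```

Request:
{"fn": "move_arm", "kwargs": {"steps": [0,0,0,0.0003,-0.0001,0,-1,0,0,0,0.0006,-0.0001,0,-1,0,0,0,0.0009,-0.0002,0,-1,0,0,0,0.0012,-0.0002,0,-1,0,0,0,0.0015,-0.0003,0,-1,0,0,0,0.0018,-0.0003,0,-1,0,0,0,0.002,-0.0003,0,-1,0,0,0,0.002,-0.0003,0,-1,0,0,0,0.002,-0.0003,0,-1,0,0,0,0.002,-0.0003,0,-1]}}

```text
clock: 10.35
position: [0.5386, 0.0566, 0.1293]
ee_rot: [0.0, 0.765, 0.644, -0.0]
contact_force: [0.5, 0.5, -6.9]
width: 0.0164
gripper_force: 79.1
```

Request:
{"fn": "move_arm", "kwargs": {"steps": [0,0,0,0.0003,-0.0001,0,-1,0,0,0,0.0006,-0.0001,0,-1,0,0,0,0.0009,-0.0002,0,-1,0,0,0,0.0012,-0.0002,0,-1,0,0,0,0.0015,-0.0003,0,-1,0,0,0,0.0018,-0.0003,0,-1,0,0,0,0.002,-0.0003,0,-1,0,0,0,0.002,-0.0003,0,-1,0,0,0,0.002,-0.0003,0,-1,0,0,0,0.002,-0.0003,0,-1]}}

```text
clock: 11.35
position: [0.5402, 0.0563, 0.1292]
ee_rot: [-0.0, 0.765, 0.644, -0.0]
contact_force: [-1.1, 0.0, -5.8]
width: 0.0169
gripper_force: 79.2
```

Request:
{"fn": "move_arm", "kwargs": {"steps": [0,0,0,0.0002,0,0,-1,0,0,0,0.0004,-0.0001,0,-1,0,0,0,0.0006,-0.0001,0,-1,0,0,0,0.0008,-0.0001,0,-1,0,0,0,0.001,-0.0002,0,-1,0,0,0,0.001,-0.0002,0,-1,0,0,0,0.001,-0.0002,0,-1,0,0,0,0.001,-0.0002,0,-1,0,0,0,0.001,-0.0002,0,-1,0,0,0,0.001,-0.0002,0,-1]}}

```text
clock: 12.35
position: [0.5406, 0.0563, 0.1291]
ee_rot: [-0.001, 0.765, 0.644, -0.001]
contact_force: [-4.2, 0.2, -2.7]
width: 0.0169
gripper_force: 79.5
```

```bash
cat > st.py <<'E'
from rig import manip
import numpy as np
s=manip.get_state();n=np.array([.9858,-.168]);e=np.array([.168,.9858])
d=np.array(s["position"])[:2]-[.5494,.0547]
print(s["clock"],"pos",np.round(s["position"],4),"x",d@n,"lat",d@e,"Fn",np.array(s["contact_force"])[:2]@n,"F",np.round(s["contact_force"],2),"M",np.round(s["moment"],3),np.round(s["ee_rot"],4))
E
python3 st.py
```

```text
12.35 pos [0.5406 0.0563 0.1291] x -0.008896017473318545 lat 6.0803700346884314e-05 Fn -4.218007802361037 F [-4.25  0.2  -2.66] M [0.157 1.222 0.075] [-8.000e-04  7.648e-01  6.443e-01 -7.000e-04]
```

Contact is at 4 N, with x and lateral position as expected. Adding push gently.

Request:
{"fn": "move_arm", "kwargs": {"steps": [0,0,0,0.0002,0,0,-1,0,0,0,0.0004,-0.0001,0,-1,0,0,0,0.0006,-0.0001,0,-1,0,0,0,0.0006,-0.0001,0,-1,0,0,0,0.0006,-0.0001,0,-1,0,0,0,0.0006,-0.0001,0,-1,0,0,0,0.0006,-0.0001,0,-1,0,0,0,0.0006,-0.0001,0,-1,0,0,0,0.0006,-0.0001,0,-1,0,0,0,0.0006,-0.0001,0,-1]}}

```text
clock: 13.35
position: [0.5407, 0.0562, 0.1292]
ee_rot: [-0.001, 0.765, 0.644, -0.001]
contact_force: [-6.2, 0.8, -1.8]
width: 0.0163
gripper_force: 79.7
```

```bash
python3 st.py
```

```text
13.35 pos [0.5407 0.0562 0.1292] x -0.008870557322253737 lat 4.1157319292987556e-05 Fn -6.2227062222781395 F [-6.18  0.78 -1.84] M [0.146 1.393 0.101] [-0.0012  0.7648  0.6443 -0.0011]
```

Request:
{"fn": "move_arm", "kwargs": {"steps": [0,0,0,0.0002,0,0,-1,0,0,0,0.0004,-0.0001,0,-1,0,0,0,0.0006,-0.0001,0,-1,0,0,0,0.0008,-0.0001,0,-1,0,0,0,0.0008,-0.0001,0,-1,0,0,0,0.0008,-0.0001,0,-1,0,0,0,0.0008,-0.0001,0,-1,0,0,0,0.0008,-0.0001,0,-1,0,0,0,0.0008,-0.0001,0,-1,0,0,0,0.0008,-0.0001,0,-1]}}

```text
clock: 14.35
position: [0.5407, 0.0562, 0.1292]
ee_rot: [-0.002, 0.765, 0.644, -0.002]
contact_force: [-8.1, 1.2, -0.9]
width: 0.0168
gripper_force: 79.8
```

```bash
python3 st.py
python3 - <<'E'
from rig import manip
import cv2,pickle,numpy as np
d={n:manip.get_image(n) for n in("wrist","side")};pickle.dump(d,open("im6.pkl","wb"))
s=cv2.resize(d["side"]["pixels"][110:220,150:290],(560,440),interpolation=cv2.INTER_CUBIC)
w=cv2.resize(d["wrist"]["pixels"][:300,225:385],(235,440))
cv2.imwrite("pics/m6.png",np.hstack([s,w]))
E
python3 st.py
```

```text
14.35 pos [0.5407 0.0562 0.1292] x -0.00884904902493614 lat 2.5003728658366315e-05 Fn -8.143022143795568 F [-8.06  1.19 -0.92] M [0.217 1.519 0.133] [-0.0017  0.7648  0.6443 -0.0016]
14.45 pos [0.5407 0.0562 0.1292] x -0.008800788917658604 lat 4.474136539880339e-05 Fn -8.332296815032057 F [-8.31  0.82 -1.2 ] M [0.221 1.474 0.102] [-0.0017  0.7648  0.6443 -0.0016]
```

View pics/m6.png

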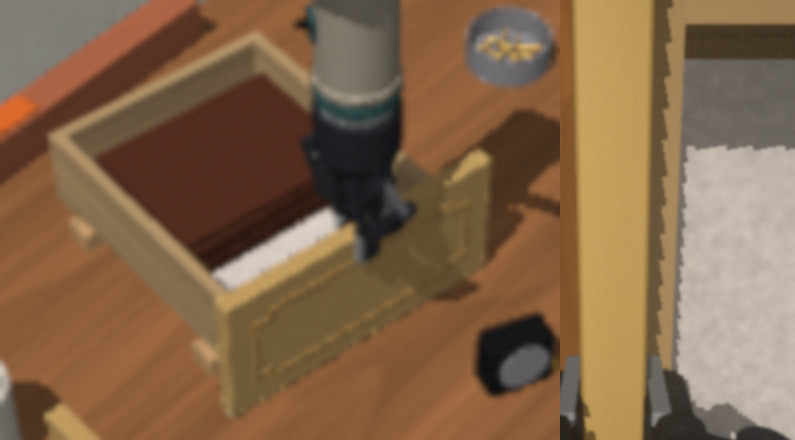

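The side view shows the front against the box, framed side outwards, overhanging both sides. At 8 N I'll raise the push to about 12 N, then hold.

Request:
{"fn": "move_arm", "kwargs": {"steps": [0,0,0,0.0002,0,0,-1,0,0,0,0.0004,-0.0001,0,-1,0,0,0,0.0006,-0.0001,0,-1,0,0,0,0.0008,-0.0001,0,-1,0,0,0,0.001,-0.0002,0,-1,0,0,0,0.0012,-0.0002,0,-1,0,0,0,0.0012,-0.0002,0,-1,0,0,0,0.0012,-0.0002,0,-1,0,0,0,0.0012,-0.0002,0,-1,0,0,0,0.0012,-0.0002,0,-1]}}

```text
clock: 15.45
position: [0.5408, 0.0562, 0.1292]
ee_rot: [-0.003, 0.765, 0.644, -0.002]
contact_force: [-11.6, 1.4, 1.7]
width: 0.0169
gripper_force: 79.9
```

```bash
python3 st.py
```

```text
15.45 pos [0.5408 0.0562 0.1292] x -0.008743630258030807 lat 1.0543356181428243e-05 Fn -11.681702701490133 F [-11.61   1.43   1.7 ] M [0.309 1.816 0.091] [-0.0025  0.7648  0.6443 -0.0024]
```

11.7 N. Holding without moving.

Request:
{"fn": "move_arm", "kwargs": {"steps": [0,0,0,0,0,0,-1,0,0,0,0,0,0,-1,0,0,0,0,0,0,-1,0,0,0,0,0,0,-1,0,0,0,0,0,0,-1,0,0,0,0,0,0,-1,0,0,0,0,0,0,-1,0,0,0,0,0,0,-1,0,0,0,0,0,0,-1,0,0,0,0,0,0,-1]}}

```text
clock: 16.45
position: [0.5408, 0.0562, 0.1292]
ee_rot: [-0.003, 0.765, 0.644, -0.002]
contact_force: [-10.3, 1.9, 1.1]
width: 0.0168
gripper_force: 79.9
```

Request:
{"fn": "move_arm", "kwargs": {"steps": [0,0,0,0,0,0,-1,0,0,0,0,0,0,-1,0,0,0,0,0,0,-1,0,0,0,0,0,0,-1,0,0,0,0,0,0,-1,0,0,0,0,0,0,-1,0,0,0,0,0,0,-1,0,0,0,0,0,0,-1,0,0,0,0,0,0,-1,0,0,0,0,0,0,-1]}}

```text
clock: 17.45
position: [0.5408, 0.0562, 0.1292]
ee_rot: [-0.003, 0.765, 0.644, -0.002]
contact_force: [-10.4, 1.5, 0.5]
width: 0.0168
gripper_force: 79.9
```

Request:
{"fn": "move_arm", "kwargs": {"steps": [0,0,0,0,0,0,-1,0,0,0,0,0,0,-1,0,0,0,0,0,0,-1,0,0,0,0,0,0,-1,0,0,0,0,0,0,-1,0,0,0,0,0,0,-1,0,0,0,0,0,0,-1,0,0,0,0,0,0,-1,0,0,0,0,0,0,-1,0,0,0,0,0,0,-1]}}

```text
clock: 18.45
position: [0.5408, 0.0562, 0.1292]
ee_rot: [-0.003, 0.765, 0.644, -0.002]
contact_force: [-9.6, 1.1, 1.0]
width: 0.0169
gripper_force: 79.9
```

Request:
{"fn": "move_arm", "kwargs": {"steps": [0,0,0,0,0,0,-1,0,0,0,0,0,0,-1,0,0,0,0,0,0,-1,0,0,0,0,0,0,-1,0,0,0,0,0,0,-1,0,0,0,0,0,0,-1,0,0,0,0,0,0,-1,0,0,0,0,0,0,-1,0,0,0,0,0,0,-1,0,0,0,0,0,0,-1]}}

```text
clock: 19.45
position: [0.5408, 0.0562, 0.1292]
ee_rot: [-0.003, 0.765, 0.644, -0.002]
contact_force: [-10.1, 1.4, 1.7]
width: 0.0168
gripper_force: 79.9
```

```bash
python3 st.py
python3 - <<'E'
import pickle
from rig import manip
from h import *
t=manip.get_image("top");o=pickle.load(open("im0.pkl","rb"))["top"]["pixels"]
# bystander shift check + board ends/height in top view
hsv=cv2.cvtColor(t["pixels"],cv2.COLOR_BGR2HSV)
m=(hsv[...,0]>=17)&(hsv[...,0]<30)&(hsv[...,1]>80)&(hsv[...,2]>150)
v,u=np.nonzero(m[160:205,170:295]);P=ray(t,np.c_[u+170,v+160],.141)[:,:2]-[.5494,.0547]
n=np.array([.9858,-.168]);e=np.array([.168,.9858]);k=(abs(P@n+.009)<.009);s=(P@e)[k];print("board ends lat",s.min(),s.max())
for nm,(a,b,c,d) in dict(tape=(215,235,240,268),tin=(135,163,333,365),small=(160,228,128,157),driver=(180,240,392,450)).items():
    print(nm,np.abs(t["pixels"][a:b,c:d].astype(int)-o[a:b,c:d]).mean())
E
```

```text
19.45 pos [0.5408 0.0562 0.1292] x -0.008764417628560237 lat 6.038413708578576e-05 Fn -10.223783682043244 F [-10.14   1.35   1.67] M [0.27  1.825 0.149] [-0.0025  0.7648  0.6443 -0.0024]
board ends lat -0.14933511811235656 0.14621777461260232
tape 6.6744047619047615
tin 2.0323660714285716
small 1.5801217038539555
driver 1.7699233716475096
```

The front is centred to about 1.5 mm and the bystanders haven't moved. One last check: the back's top edge against the face plane, which shows whether it is upright.

```bash
python3 - <<'E'
from rig import manip
from h import *
a=manip.get_image("wrist")
g=cv2.GaussianBlur(cv2.cvtColor(a["pixels"],cv2.COLOR_BGR2GRAY),(3,3),0).astype(float)
n=np.array([.9858,-.168]);o=np.array([.5494,.0547])
for v in(60,120,180):
    dx=np.diff(g[v]);L=225+np.argmax(dx[225:250])+.5;R=275+np.argmin(dx[275:297])+.5
    print(v,[int(x) for x in g[v,280:325:2]],L,R,(ray(a,[(L,v),(R,v)],.1415)[:,:2]-o)@n)
    for u in(290,295,300,305,310):print(u,((ray(a,[(u,v)],.1)[:,:2]-o)@n).round(4),end=" ")
    print()
E
python3 st.py
```

```text
60 [157, 156, 148, 123, 93, 79, 79, 80, 94, 129, 136, 136, 135, 135, 121, 105, 104, 104, 102, 101, 100, 100, 100] 234.5 286.5 [-0.01787939 -0.00081334]
290 [0.0036] 295 [0.0058] 300 [0.0081] 305 [0.0103] 310 [0.0125] 
120 [159, 156, 136, 105, 86, 85, 86, 96, 114, 130, 140, 140, 138, 121, 109, 129, 175, 181, 181, 181, 183, 184, 187] 236.5 285.5 [-0.01769862 -0.00071746]
290 [0.0043] 295 [0.0066] 300 [0.009] 305 [0.0114] 310 [0.0137] 
180 [158, 146, 117, 91, 87, 88, 105, 135, 141, 141, 140, 134, 116, 116, 138, 178, 188, 191, 190, 187, 187, 189, 189] 237.5 283.5 [-0.01786387 -0.00097697]
290 [0.005] 295 [0.0076] 300 [0.0101] 305 [0.0126] 310 [0.0151] 
19.55 pos [0.5408 0.0562 0.1292] x -0.008728959166836114 lat 4.5333434435850095e-05 Fn -10.217488016030146 F [-10.11   1.52   1.66] M [0.306 1.865 0.137] [-0.0025  0.7648  0.6443 -0.0024]
```

```bash
python3 -c "
from rig import manip
print(manip.sign_off())"; python3 st.py
```

```text
the job is handed in; nothing more can be done
None
the job is handed in; nothing more can be done
```

The wide front is standing against the drawer box with its framed side out, centred to about 1.5 mm by camera, square and upright; I held it there for 4 s at about 10 N (11.7 N at first) and handed the job in still gripping and pushing, though sign-off gave no verdict.

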